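# Discharge the lamp driver and snap its cover on

### The arm

A 7-joint arm with a two-finger parallel gripper is mounted at the origin on the work surface. World frame = base frame: x ahead of the robot, y to its left, z up, the work surface at z = 0. Lengths are in m, angles in rad, forces in N, time in s.
With the tool pointing down it reaches from about 0.425 to 0.925 m from the base axis. Payload 6.8 kg.
Tool frame: the origin (TCP) lies at the very end of the fingers, on their centre line; the grasp point (between the pads) lies 19 mm behind it (hold_point_z is the distance from the TCP to the grasp point, in m); z points along the fingers, y is the direction in which the jaws open and shut (so a half turn about z gives the same grasp; the last joint's range is limited). The gripper opens to 85 mm and grips with 20 to 120 N. Pads are 22 mm wide; open, the fingers measure 114 mm over their backs; the gripper's body (76 mm by 85 mm) begins 54 mm behind the grasp point. The pads swing forward as they close: fully open they stand 13 mm farther back than shut.
Start: joints at [-1.341, 0.477, 0.022, 1.555, -0.011, 1.109, -0.083], TCP at [0.224, 0.637, 0.231] pointing down, gripper open.
Joint ranges: [-2.96, 2.96], [-0.34, 2.1], [-1.41, 1.46], [0.24, 2.44], [-1.37, 4.51], [0.17, 1.92], [-2.96, 2.96]. Speed limits (rad/s): [2.39, 2.39, 3.14, 3.14, 3.14, 3.14, 3.14].

### API

Orientations are given as a unit quaternion [w, x, y, z].
In Python, from station import get_obs, read_camera, calibration, hand_in, regions_of, hold_point_z gives the robot as it stands.
- The arm moves only by the tool send_rows, never from a script. Its argument "motion" is text: rows parted by semicolons, each of 7 numbers parted by spaces: the shift along the world's x, y, z in cm, then the turn, a rotation vector about the world's x, y, z in degrees, then the closure, from 0 (fully open) to 1 (shut). In form: dx dy dz rx ry rz fingers; .... A call has 1 to 20 rows; each row shifts and turns the pose as measured when the row begins; what a row does not reach is not made up. A row lasts 1/12 s, in which the tool goes at most 41.7 mm and 7.16 degrees, less where a joint would pass 70% of its speed; a pose out of reach is approached as far as the arm can. A call is refused whole if a number of a shift passes 4.17 or a number of a turn 7.16, either way. A call with a gripper value outside its range is refused whole. The fingers move at their own pace and stop on an object; "newtons" is the grip in N (left out, the last holds). Time passes only in rows, so rows that do not move let the fingers close. It gives the time, the measured TCP pose, the force and the opening at its end, in the units of the state.
- get_obs(): the state, without advancing time (a new reading comes with each control period).
- read_camera(name): name is "scene" or "top"; returns the picture (420x560x3 uint8, red, green, blue); there is no depth.
- calibration(name): a dict with "mtx" (3x3 intrinsics, pixels), "k1" (the pictures are not rectified: a ray, as slopes to the right and down, at radius r is drawn at 1 + k1 r^2 times it, then the intrinsics apply), "R" (3x3) and "t" (3): a world point X has camera coordinates R X + t. Camera axes: x right, y down, z forward; pixel columns grow to the right and rows downward; lengths in m; the calibration is good to about 2 mm. A picture is of the moment at which its call begins. calibration takes no time and is no camera call.
- hand_in(): hands the job in, once; it reports no verdict.
Trained networks look in the newest picture that a camera, given by its name, has taken for a name from the list of things; names that differ only in an ending like _2 or _b are one class to them, and where a whole thing is asked for, a point or a joint stands for the part that bears it (a point fixed in the world has none). Each returns a list of dicts, best first, with "conf" (0 to 1); they miss things now and then, are a little off and sometimes report something else, mostly with a low value. They report only what shows in the picture. A call takes as long as a camera call. They do not tell look-alikes from the thing itself.
- regions_of(thing, camera): "region" (420x560 bool, what is visible of it) and "point" ([column, row] in pixels, amid what is visible of it).
The state is a dict: "t": time; "q": joint angles; "joint_vel": joint speeds; "joint_torque": joint torques, N m; "eef_pos": TCP position; "tool_rot": TCP orientation; "contact_force": force on the tool from outside, world axes, zero at the start; "torque": the same for the moment, N m; "gripper_width": opening from 0.0 (shut) to 1.0 (fully open).
Only numpy, scipy, OpenCV 4.12 (cv2) and the standard library are available. Lean on these libraries where they do the work, as an engineer would, in place of code of your own. Each camera call takes 0.05 s, during which the arm holds its last target.

### The job

Before closing the lamp driver on the red-edged test board, press the red spring plunger of the grey discharge unit right down to its stop and keep it there for about a second, then let it up. Then take the white cover by its blue rib, fit it over the open driver housing and press it down until it snaps past its catches and sits flush on the rim all round; keep pressing, and finish while still pressing the cover down firmly. Leave the other things on the bench where they stand.

Things in the scene. Friction and masses are not known exactly. Their poses are not given: they have to be found in the camera images.
- plunger (a joint): Travel of the discharge plunger in m: 0 up, 0.012 at its stop; a spring pushes it back up (about 2 N at the start, 7 N at the stop).
- plunger_top (a point): Centre of the flat top of the plunger's red mushroom head, 36 mm across, 84 mm above the bench when up; pressed straight down, moves with the head. It stands mid-top of a fixed grey box 90 x 90 x 50 mm, left or right of the board; two 12 mm tall terminal posts on that box's corners.
- cover: Loose white plastic cover, about 90 g, right way up on a 6 mm black mat, across the board from the grey box. Origin: centre of underside; z up, x along its length; same after a half turn. Plug 72 x 32 mm over its round snap beads (10 mm diameter, centred 6 mm up), 24 mm tall; then a flange 92 x 52 x 5 mm (z = 24 to 29 mm); then the blue grip rib.
- cover_rib (a point): Middle of the blue grip rib: 56 mm along the cover's x, 12 mm thick along y, 28 mm tall (z = 29 to 57 mm above the cover's underside; this point at 43 mm, 14 mm above the flange top); axes as the cover's.
- housing_rim (a point): Centre of the mouth of the open aluminium driver housing, level with its rim, 57 mm above the bench; fixed on the board. x along its length, z up. Mouth 76 x 36 mm (2 mm clearance each side of the beads), 28 mm deep; the cover goes in with its x along this x (or a half turn from it). Home: flange on the rim, cover's underside 24 mm below this point.
- housing: The same housing, 88 x 72 mm outside; origin mid-underside on the board, 32 mm below the rim. Two sprung rollers in its long walls, 9 mm below the rim, catch the beads: resistance begins with the flange about 17 mm above the rim, peaks at 12 to 17 N some 14 mm above, vanishes at about 9 mm, then they pull the cover down and go slack at home.
- board: Fixed black test board with red edges, 200 x 200 x 25 mm, the driver housing in its middle; origin at the centre of its underside. Lamp sockets 34 mm across and 20 mm tall stand 73 mm from the middle both ways in its corners, those two on the -x side carry spot lamps (50 mm across, tops 99 mm above the underside).
- spot0: Bystander: loose white spot lamp standing on its face, 50 mm across, 55 mm tall, origin at its underside.
- spot1: Bystander: another loose spot lamp, the same.
- driver: Bystander: screwdriver, 180 mm, lying between the robot and the board.
- meter: Bystander: black hand-held light meter, 130 x 62 x 32 mm.
Mind the look-alikes: they are no part of the job. Leave any orange, pink or purple look-alike of the cover alone.

How it is judged:
On the way, in this order (a step that is already met when the one before it is completed fails the run):
1. the discharge plunger is held down at its stop while the cover is still off (value of joint plunger above 0.0105 m and horizontal distance between cover and housing_rim above 0.05 m), for 0.4 s.
2. the plunger is up again (value of joint plunger below 0.003 m), for 0.1 s.
3. the cover is snapped home on the housing (z of cover in the frame of housing_rim below -0.0222 m and horizontal distance between cover and housing_rim below 0.005 m and angle between the x axis of cover and the x axis of housing_rim, either way round below 0.1 rad and angle between cover's own z axis and vertical below 0.06 rad), for 0.2 s.
At the end, for the whole second after the job is handed in: The cover is home: flange within about 2 mm of the rim, centred within 5 mm, square within 0.1 rad, level within 0.06 rad; the fingers still touch it and press it onto the housing with more than 5 N; the plunger is up (all of step 3 and contact force between cover and housing above 5 N and contact force between the fingers and cover above 3 N and value of joint plunger below 0.003 m); the arm keeps its last pose, push and grip.
It fails at once if a bystander was moved more than 30 mm (distance of any of spot0, spot1, driver, meter from where it was at the start of the episode above 0.03 m).
It also fails if it takes over 70 s, if anything falls off the work surface, if the arm or the gripper's body presses on something with over 40 N, if the wrist force passes 120 N, or if a joint passes its speed limit or range.

## Working session

There is one attempt and no reset: what is moved stays moved. The work goes in short steps, Python scripts to look and compute and a tool call to move; the robot and the scene stay as the last step left them, time stands still between calls to the robot, and variables do not carry over. Pictures are saved under pics/ and viewed, and the job is handed in when it is done.

Besides the shell and the picture viewer there is one more tool, called after "Emit:" as name(argument=value, ...), one argument or row to a line, values as JSON. send_rows: Moves the arm, as the interface text tells. Its arguments: {"type":"object","properties":{"motion":{"type":"string"},"newtons":{"type":"number"}},"required":["motion"]}

```bash
ls; mkdir -p pics
python3 - <<'E'
from station import *
import cv2,json
o=get_obs(); print({k:o[k] for k in ['t','eef_pos','tool_rot','contact_force','gripper_width']}, hold_point_z if not callable(hold_point_z) else hold_point_z())
for c in ['scene','top']:
    im=read_camera(c); cv2.imwrite(f'pics/{c}0.png',im[:,:,::-1]); 
    cal=calibration(c); print(c,{k:(v.tolist() if hasattr(v,'tolist') else v) for k,v in cal.items()})
E
```

```text
pics
{'t': 0.0, 'eef_pos': array([0.22351827, 0.63628983, 0.23031244]), 'tool_rot': array([-8.56685072e-05,  1.68088395e-01,  9.85771497e-01, -9.16556154e-04]), 'contact_force': array([0.23754355, 1.06830808, 0.07003534]), 'gripper_width': 1.003529385206431} 0.0187
scene {'mtx': [[482.70591137105794, 0.0, 277.63278847572457], [0.0, 482.70591137105794, 206.53151247896963], [0.0, 0.0, 1.0]], 'k1': -0.1195314522283247, 'R': [[0.8730135156800756, 0.48768509504146834, 0.003263359359353371], [0.350789030221804, -0.6232767370976728, -0.6989085528657697], [-0.33881330805616316, 0.6113013635411527, -0.7152035970384707]], 't': [-0.4613026654780982, -0.10266429058531737, 1.747171205028056]}
top {'mtx': [[466.2535652042443, 0.0, 282.9362237119027], [0.0, 466.2535652042443, 210.92855058252297], [0.0, 0.0, 1.0]], 'k1': 0.05585278275962299, 'R': [[0.004785988414457696, -0.9995901372992324, 0.028225019557094316], [-0.9905769181739679, -0.008602411985010584, -0.13668711603148348], [0.13687389632746175, -0.027304869934534126, -0.9902120886870639]], 't': [0.023258558694128486, 0.5102615188527719, 1.4200392653682248]}
```

View pics/scene0.png

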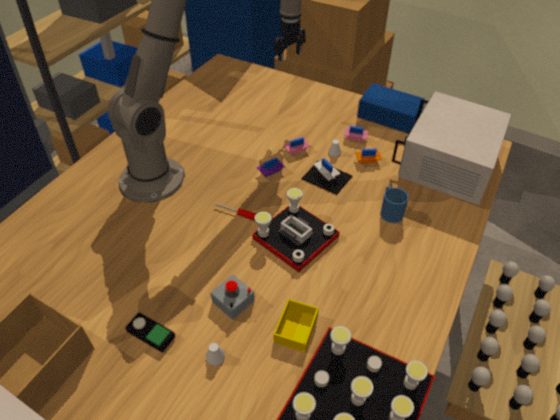

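View pics/top0.png

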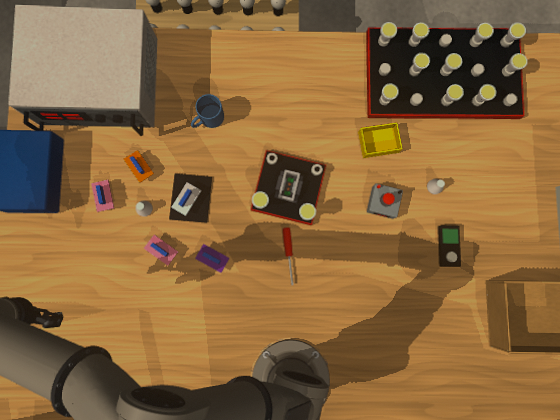

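Top view: the white cover with its blue rib on the black mat is at (187,197), the housing on the red-edged board at (289,185), and the red plunger at (388,198). The look-alikes are orange (138,165), pinks (102,195) and (160,248), and purple (211,258). Loose spots are at (144,208) and (437,185). The white cover on the mat is the one that fits. Next I measure these and make an enlarged crop.

```bash
cat > h.py <<'E'
import numpy as np, cv2
from station import *
def ray(c,px):
    cal=calibration(c);K=np.array(cal['mtx']);k=cal['k1'];R=np.array(cal['R']);t=np.array(cal['t'])
    px=np.atleast_2d(px).astype(float)
    d=np.c_[(px[:,0]-K[0,2])/K[0,0],(px[:,1]-K[1,2])/K[1,1]]
    u=d.copy()
    for _ in range(30): u=d/(1+k*(u**2).sum(1,keepdims=True))
    D=np.c_[u,np.ones(len(u))]@R
    return -R.T@t, D
def onz(c,px,z):
    C,D=ray(c,px); return C+D*((z-C[2])/D[:,2:3])
def proj(c,X):
    cal=calibration(c);K=np.array(cal['mtx']);k=cal['k1'];R=np.array(cal['R']);t=np.array(cal['t'])
    P=np.atleast_2d(X)@R.T+t; u=P[:,:2]/P[:,2:]; u=u*(1+k*(u**2).sum(1,keepdims=True))
    return np.c_[u[:,0]*K[0,0]+K[0,2],u[:,1]*K[1,1]+K[1,2]]
def tri(p1,p2):
    C1,D1=ray('top',p1);C2,D2=ray('scene',p2)
    d1=D1[0]/np.linalg.norm(D1[0]);d2=D2[0]/np.linalg.norm(D2[0])
    A=np.c_[d1,-d2];s=np.linalg.lstsq(A,C2-C1,rcond=None)[0]
    a=C1+s[0]*d1;b=C2+s[1]*d2
    return (a+b)/2,np.linalg.norm(a-b)
E
python3 - <<'E'
from h import *
np.set_printoptions(precision=4,suppress=True)
ims={c:read_camera(c) for c in ['top','scene']}
for c in ims:
    np.save(f'pics/{c}.npy',ims[c])
    for th in ['plunger_top','cover','cover_rib','housing','board','spot0','driver','meter']:
        for r in regions_of(th,c)[:6]:
            m=r['region'];
            print(c,th,round(r['conf'],2),np.round(r['point'],1),m.sum(),np.round(cv2.minAreaRect(np.argwhere(m)[:,::-1].astype(np.float32)),1) if 0 else '')
            if r['conf']>.4: np.save(f"pics/m_{c}_{th}_{int(r['point'][0])}_{int(r['point'][1])}.npy",m)
def crop(c,x,y,s,n,f=8):
    return cv2.resize(ims[c][y-s*3//4:y+s*3//4,x-s:x+s,::-1],None,fx=f,fy=f,interpolation=cv2.INTER_CUBIC)
a=crop('top',187,197,32,0,6);b=crop('scene',327,172,32,0,6);d=crop('top',289,185,32,0,6);e=crop('scene',296,229,32,0,6)
cv2.imwrite('pics/crop1.png',np.vstack([np.hstack([a,b]),np.hstack([d,e])]))
E
```

```text
top cover 0.84 [100.2 194.2] 489 
top cover 0.75 [159.6 251. ] 512 
top cover 0.64 [212.8 256.2] 494 
top cover 0.61 [136.5 165.4] 477 
top cover_rib 0.96 [137.  168.8] 516 
top cover_rib 0.96 [103.8 194.9] 529 
top cover_rib 0.93 [159.2 247.3] 532 
top cover_rib 0.92 [212.2 259.3] 520 
top cover_rib 0.66 [184.8 199. ] 516 
top housing 0.96 [288.5 185.2] 608 
top board 0.78 [289.6 188.4] 4086 
top spot0 0.77 [145.2 206. ] 211 
top spot0 0.76 [430.6 187.8] 207 
top driver 0.86 [287.1 240.8] 293 
top driver 0.44 [288.6 184.7] 686 
top meter 0.78 [448.4 246.8] 905 
scene plunger_top 0.46 [231. 286.] 108 
scene cover 0.79 [297.6 143.6] 296 
scene cover 0.68 [326. 169.] 286 
scene cover 0.61 [354.8 131.6] 261 
scene cover 0.57 [269.9 169.3] 313 
scene cover 0.52 [366.1 150.9] 329 
scene cover_rib 0.9 [271.2 165.3] 317 
scene cover_rib 0.66 [355.9 134.1] 268 
scene cover_rib 0.55 [326. 167.] 276 
scene cover_rib 0.55 [370.2 154.8] 297 
scene housing 0.85 [298.8 232.2] 618 
scene board 0.91 [294.8 235.3] 3782 
scene board 0.35 [325.6 171.6] 290 
scene spot0 0.83 [214.8 354.9] 334 
scene spot0 0.72 [330.4 148.3] 146 
scene spot0 0.22 [296.  228.2] 613 
scene driver 0.55 [215.3 356.8] 325 
scene driver 0.51 [247.2 211.8] 119 
scene meter 0.92 [148.5 331. ] 1057
```

View pics/crop1.png

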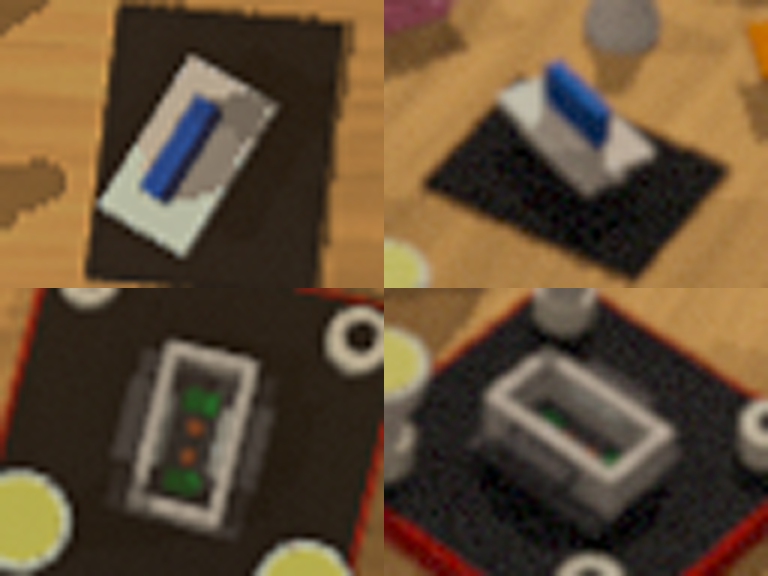

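The crop confirms it: a white flange with a blue rib lies on the black mat (top about (187,197), scene about (327,172)), and the housing mouth is open at top (289,185). Next I fit the poses from the corners in both views.

Run:
```python
from h import *
np.set_printoptions(precision=4,suppress=True)
def px(l,ox,oy): return (np.array(l,float)+.5)/6-.5+[ox,oy]
ct=px([(190,53),(279,105),(185,258),(98,206)],155,173)
cs=px([(113,95),(208,197),(273,150)],295,148)
ht=px([(168,50),(262,70),(220,242),(128,222)],257,161)
hs=px([(103,107),(164,59),(292,147),(221,192)],264,205)
def info(n,P):
    c=P.mean(0); e=[P[1]-P[0],P[2]-P[1],P[3]-P[2],P[0]-P[3]]
    print(n,'ctr',c,'len',[round(np.linalg.norm(v),4) for v in e],'ang',[round(np.degrees(np.arctan2(v[1],v[0])),1) for v in e])
info('cover top',onz('top',ct,.035)); print('cover scene',onz('scene',cs,.035))
P=onz('scene',cs,.035); print('scene ctr',(P[0]+P[2])/2, 'or', )
info('house top',onz('top',ht,.057)); info('house scene',onz('scene',hs,.057))
# colours: red head, blue ribs
for c in ['top','scene']:
    im=np.load(f'pics/{c}.npy').astype(int); r,g,b=im[...,0],im[...,1],im[...,2]
    m=((r>130)&(g<60)&(b<60)).astype(np.uint8)
    n,l,s,ce=cv2.connectedComponentsWithStats(m)
    for i in range(1,n):
        if s[i,4]>25: print(c,'red',ce[i],s[i])
    m=((b>r+25)&(b>g+20)&(b>70)).astype(np.uint8)
    n,l,s,ce=cv2.connectedComponentsWithStats(m)
    for i in range(1,n):
        if 20<s[i,4]<300: print(c,'blue',ce[i],s[i])
```

```text
cover top ctr [0.5466 0.3281 0.035 ] len [np.float64(0.0539), np.float64(0.0926), np.float64(0.0525), np.float64(0.0922)] ang [np.float64(-120.0), np.float64(150.4), np.float64(59.5), np.float64(-28.7)]
cover scene [[0.4951 0.3264 0.035 ]
 [0.5839 0.2717 0.035 ]
 [0.6003 0.3284 0.035 ]]
scene ctr [0.5477 0.3274 0.035 ] or
house top ctr [0.5887 0.0089 0.057 ] len [np.float64(0.0498), np.float64(0.093), np.float64(0.0484), np.float64(0.0927)] ang [np.float64(-101.6), np.float64(166.6), np.float64(78.1), np.float64(-12.6)]
house scene ctr [0.5896 0.0079 0.057 ] len [np.float64(0.0477), np.float64(0.0904), np.float64(0.0488), np.float64(0.084)] ang [np.float64(76.0), np.float64(-14.7), np.float64(-111.6), np.float64(164.8)]
top red [415.8264  98.5035] [368  28 157  88 288]
top red [ 69.8148 114.4444] [ 63 114  15   2  27]
top red [388.2095 198.2476] [383 193  12  12 105]
top red [276.0851 215.2979] [263 212  27   8  47]
top blue [136.0141 164.1972] [130 157  13  16  71]
top blue [ 98.8784 194.0946] [ 96 185   7  19  74]
top blue [184.25   197.0526] [179 189  12  17  76]
top blue [158.5 249. ] [151 243  16  13  76]
top blue [210.5733 257.56  ] [202 252  18  12  75]
scene red [245.625  213.0972] [237 209  18   9  72]
scene red [231.0316 285.4526] [226 281  11  10  95]
scene red [303.1261 373.6847] [277 328  54  92 111]
scene red [423.7273 401.6061] [420 391   9  21  33]
scene blue [105.1033 122.0815] [ 97 112  17  21 184]
scene blue [356.3243 129.1622] [350 126  14   8  74]
scene blue [296.4286 141.7143] [291 137  12  10  77]
scene blue [368.5696 151.6203] [363 149  13   7  79]
scene blue [270.     163.4639] [263 158  15  12  97]
scene blue [326.68   164.7067] [322 159  10  13  75]
```

Run:
```python
from h import *
im=np.load('pics/top.npy');s=np.load('pics/scene.npy')
f=8
def cr(im,x,y): return cv2.resize(im[y-24:y+24,x-24:x+24,::-1],None,fx=f,fy=f,interpolation=cv2.INTER_CUBIC)
cv2.imwrite('pics/crop2.png',np.hstack([cr(im,388,198),cr(s,232,292)]))
```

```text
(no output)
```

View pics/crop2.png

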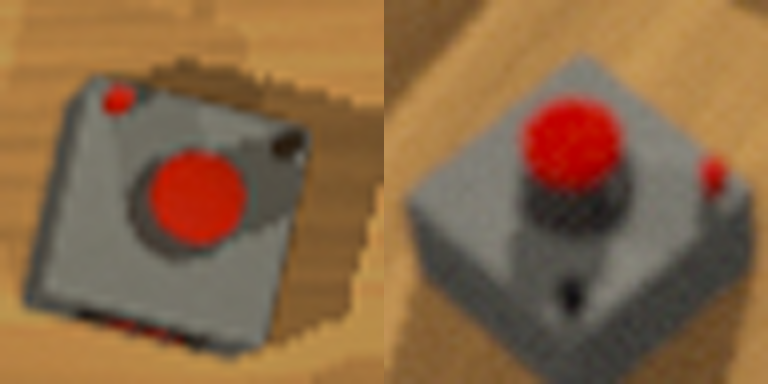

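The plunger head is at top (388,198) and scene (231,285). Refining its position, the board yaw and the rib.

Run:
```python
from h import *
np.set_printoptions(precision=4,suppress=True)
print('pl top',onz('top',[388.3,198.2],.082),'scene',onz('scene',[231.0,284.9],.082),tri([388.3,198.2],[231,284.9]))
# head silhouette in finer crop: top crop centre ~(198,198)/8
p=[(198+.5)/8-.5+388-24,(198+.5)/8-.5+198-24]; print(p,onz('top',p,.084))
p=[(188+.5)/8-.5+232-24,(145+.5)/8-.5+292-24]; 
# rib triangulation at centre of blue
print('rib tri',tri([184.25,197.05],[326.68,164.7]))
print('rib top->z.049',onz('top',[184.25,197.05],.058), onz('scene',[326.68,164.7],.049))
# rib direction from top blue mask
im=np.load('pics/top.npy').astype(int); r,g,b=im[...,0],im[...,1],im[...,2]
m=((b>r+25)&(b>g+20)&(b>70)); m[:, :175]=0; m[:,195:]=0; m[:185]=0; m[210:]=0
q=np.argwhere(m)[:,::-1]; W=onz('top',q,.058); W=W-W.mean(0); v=np.linalg.svd(W[:,:2])[2][0]; print('rib ang',np.degrees(np.arctan2(v[1],v[0])))
# board: lamps / sockets : dark board quad via region hull minAreaRect on world
import glob
f=glob.glob('pics/m_top_board_*.npy')[0]; m=np.load(f); W=onz('top',np.argwhere(m)[:,::-1],.025)
print('board rect',cv2.minAreaRect((W[:,:2]*1000).astype(np.float32)))
# overlay check of models
def box(c,yaw,lx,ly,z):
    a=np.radians(yaw);R=np.array([[np.cos(a),-np.sin(a)],[np.sin(a),np.cos(a)]])
    P=np.array([[1,1],[1,-1],[-1,-1],[-1,1]])*[lx/2,ly/2]@R.T+c; return np.c_[P,np.full(4,z)]
S=6; out=[]
for c in ['top','scene']:
  im=np.load(f'pics/{c}.npy')[:,:,::-1]
  for ctr,things in [((.547,.3278),[((.547,.3278),-29.6,.092,.052,.035),((.547,.3278),-29.6,.056,.012,.063)]),((.589,.0085),[((.589,.0085),-13.8,.076,.036,.057),((.589,.0085),-13.8,.2,.2,.025)])]:
    k=np.round(proj(c,[*ctr,.04])[0]).astype(int); s=32
    A=cv2.resize(im[k[1]-24:k[1]+24,k[0]-s:k[0]+s],None,fx=S,fy=S,interpolation=cv2.INTER_CUBIC)
    for (cc,y,lx,ly,z) in things:
        p=(proj(c,box(cc,y,lx,ly,z))-k+[s,24]+.5)*S-.5
        cv2.polylines(A,[np.round(p).astype(np.int32)],True,(0,255,255),1)
    out.append(A)
cv2.imwrite('pics/ov.png',np.vstack([np.hstack(out[:2]),np.hstack(out[2:])]))
```

```text
pl top [[ 0.5454 -0.2922  0.082 ]] scene [[ 0.5461 -0.2954  0.082 ]] (array([ 0.5454, -0.2934,  0.0791]), np.float64(0.0013454715130872179))
[388.3125, 198.3125] [[ 0.5447 -0.2918  0.084 ]]
rib tri (array([0.5473, 0.33  , 0.0488]), np.float64(0.0031655208630442396))
rib top->z.049 [[0.5471 0.3292 0.058 ]] [[0.5462 0.3285 0.049 ]]
rib ang 150.93208075985956
board rect ((589.1665649414062, 10.689971923828125), (206.03524780273438, 207.3055877685547), 76.66278076171875)
```

View pics/ov.png

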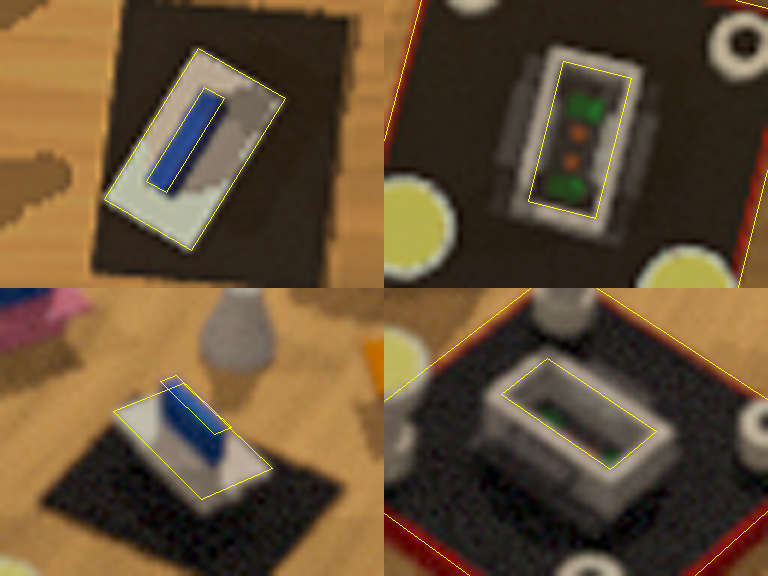

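Emit:
send_rows(
  motion="2.2 -3.3 0 0 0 0 1;2.2 -3.3 0 0 0 0 1;2.2 -3.3 0 0 0 0 1;2.2 -3.3 0 0 0 0 1;2.2 -3.3 0 0 0 0 1;2.2 -3.3 0 0 0 0 1;2.2 -3.3 0 0 0 0 1;2.2 -3.3 0 0 0 0 1;2.2 -3.3 0 0 0 0 1;2.2 -3.3 0 0 0 0 1",
  newtons=80,
)

```text
t: 1.83
eef_pos: [0.4399, 0.3015, 0.2318]
tool_rot: [-0.002, 0.158, 0.987, 0.004]
contact_force: [-0.3, 0.6, 0.1]
gripper_width: 0.0
```

Emit:
send_rows(
  motion="0.7 -3.9 0 0 0 0 1;0.7 -3.9 0 0 0 0 1;0.7 -3.9 0 0 0 0 1;0.7 -3.9 0 0 0 0 1;0.7 -3.9 0 0 0 0 1;0.7 -3.9 0 0 0 0 1;0.7 -3.9 0 0 0 0 1;0.7 -3.9 0 0 0 0 1;0.7 -3.9 -0.5 0 0 0 1;0.7 -3.9 -1 0 0 0 1;0.7 -3.8 -1 0 0 0 1;0.7 -3.8 -1.5 0 0 0 1;0.7 -3.8 -2 0 0 0 1;0.7 -3 -2 0 0 0 1;0.3 -2 -1 0 0 0 1;0 0 0 0 0 0 1",
)

```text
t: 3.17
eef_pos: [0.5462, -0.2845, 0.1478]
tool_rot: [0.008, 0.163, 0.987, 0.005]
contact_force: [0.2, -0.7, 0.6]
gripper_width: -0.002
```

Emit:
send_rows(
  motion="-0.1 -0.8 -1.5 0 0 0 1;0 0 -1.5 0 0 0 1;0 0 -1.5 0 0 0 1;0 0 -0.8 0 0 0 1;0 0 0 0 0 0 1",
)

```text
t: 3.58
eef_pos: [0.5457, -0.2939, 0.0935]
tool_rot: [0.009, 0.164, 0.986, 0.005]
contact_force: [-0.5, 1.2, -0.1]
gripper_width: 0.001
```

Run:
```python
from h import *
ims={c:read_camera(c) for c in ['top','scene']}
def cr(im,x,y): return cv2.resize(im[y-32:y+32,x-32:x+32,::-1],None,fx=6,fy=6,interpolation=cv2.INTER_CUBIC)
cv2.imwrite('pics/pl1.png',np.hstack([cr(ims['top'],388,198),cr(ims['scene'],232,280)]))
print(get_obs()['eef_pos'])
```

```text
[ 0.5465346  -0.29432375  0.09503602]
```

View pics/pl1.png

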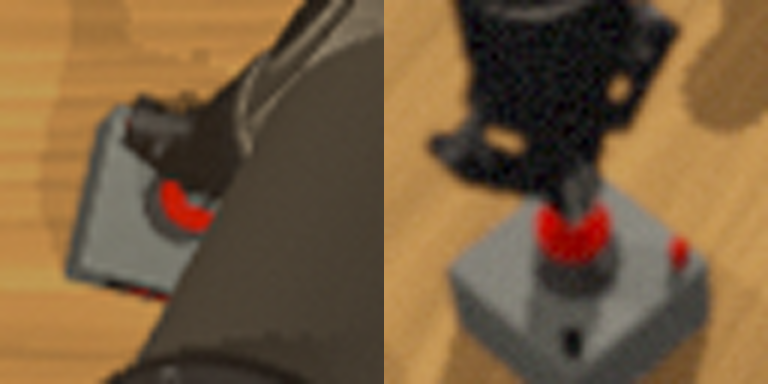

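The closed fingertips stand over the middle of the red head (scene crop, about (573,215)). Pressing.

Emit:
send_rows(
  motion="0 0 -0.7 0 0 0 1;0 0 -0.7 0 0 0 1;0 0 -0.6 0 0 0 1;0 0 -0.4 0 0 0 1;0 0 -0.3 0 0 0 1",
)

```text
t: 4.1
eef_pos: [0.549, -0.2947, 0.0716]
tool_rot: [0.013, 0.164, 0.986, 0.005]
contact_force: [-12.0, 5.8, 42.4]
gripper_width: 0.002
```

Emit:
send_rows(
  motion="0 0 0 0 0 0 1;0 0 0 0 0 0 1",
)

```text
t: 4.27
eef_pos: [0.5489, -0.2946, 0.0731]
tool_rot: [0.013, 0.164, 0.986, 0.005]
contact_force: [-2.3, 0.7, 5.6]
gripper_width: -0.002
```

Emit:
send_rows(
  motion="0 0 -0.2 0 0 0 1;0 0 -0.1 0 0 0 1;0 0 -0.1 0 0 0 1",
)

```text
t: 4.52
eef_pos: [0.549, -0.2946, 0.0722]
tool_rot: [0.014, 0.164, 0.986, 0.006]
contact_force: [-4.4, 3.2, 10.2]
gripper_width: 0.001
```

Emit:
send_rows(
  motion="0 0 -0.15 0 0 0 1;0 0 -0.1 0 0 0 1;0 0 -0.15 0 0 0 1;0 0 -0.1 0 0 0 1;0 0 -0.15 0 0 0 1;0 0 -0.1 0 0 0 1;0 0 -0.15 0 0 0 1;0 0 -0.1 0 0 0 1;0 0 -0.15 0 0 0 1;0 0 -0.1 0 0 0 1;0 0 -0.15 0 0 0 1;0 0 -0.1 0 0 0 1",
)

```text
t: 5.52
eef_pos: [0.549, -0.2946, 0.0722]
tool_rot: [0.016, 0.166, 0.986, 0.012]
contact_force: [-3.9, 1.3, 11.0]
gripper_width: -0.001
```

Emit:
send_rows(
  motion="0 0 1 0 0 0 1;0 0 1.5 0 0 0 1;0 0 2 0 0 0 1;0 0 2.5 0 0 0 1;0 0 2.5 -0.5 1 0 1;0 0 2.5 -0.5 1 0 1;0 0 2.5 0 0 0 1;0 0 1 0 0 0 1",
)

```text
t: 6.18
eef_pos: [0.5473, -0.2938, 0.2324]
tool_rot: [-0.002, 0.167, 0.986, -0.0]
contact_force: [1.8, -0.9, 0.3]
gripper_width: -0.001
```

Run:
```python
from h import *
ims={c:read_camera(c) for c in ['scene']}
def cr(im,x,y): return cv2.resize(im[y-32:y+32,x-32:x+32,::-1],None,fx=6,fy=6,interpolation=cv2.INTER_CUBIC)
cv2.imwrite('pics/pl2.png',np.hstack([cr(ims['scene'],232,280)]))
im=ims['scene'].astype(int); m=((im[...,0]>130)&(im[...,1]<60)&(im[...,2]<60)); m[:,:215]=0;m[:,245:]=0;m[:270]=0;m[300:]=0
print(np.argwhere(m).mean(0),m.sum())
```

```text
[285.61290323 231.06451613] 93
```

View pics/pl2.png

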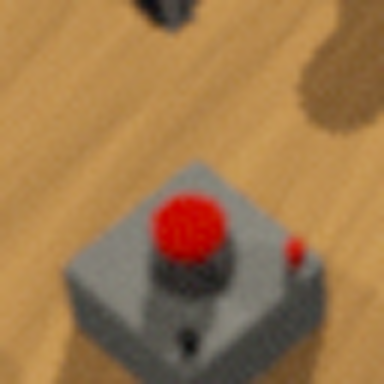

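The plunger is up again, with the head centroid back at (231,285.6). Now over to the cover, opening and turning about -10°.

Emit:
send_rows(
  motion="0 2 0 0 0 0 0;0 3.9 0 0 0 0 0;0 3.9 0 0 0 -2 0;0 3.9 0 0 0 -2 0;0 3.9 0 0 0 -2 0;0 3.9 0 0 0 -2 0;0 3.9 0 0 0 -2.3 0;0 3.9 0 0 0 0 0;0 3.9 0 0 0 0 0;0 3.9 0 0 0 0 0;0 3.9 0 0 0 0 0;0 3.9 0 0 0 0 0;0 3.9 0 0 0 0 0;0 3.9 0 0 0 0 0;0 3.9 0 0 0 0 0;0 3 0 0 0 0 0;0 2 0 0 0 0 0;0 1 0 0 0 0 0;0 0 0 0 0 0 0",
)

```text
t: 7.82
eef_pos: [0.528, 0.3591, 0.2152]
tool_rot: [-0.009, 0.261, 0.965, -0.006]
contact_force: [-0.1, -0.3, -0.8]
gripper_width: 1.0
```

```bash
cat >> h.py <<'E'
def tool():
    from scipy.spatial.transform import Rotation as Ro
    o=get_obs(); w,x,y,z=o['tool_rot']; M=Ro.from_quat([x,y,z,w]).as_matrix()
    zt=M[:,2]; fix=np.degrees(np.cross(zt,[0,0,-1]))
    print('t',round(o['t'],2),'pos',np.round(o['eef_pos'],4),'jaw',round(np.degrees(np.arctan2(M[1,1],M[0,1])),2),'tiltfix deg',np.round(fix,2),'F',np.round(o['contact_force'],1),'w',round(o['gripper_width'],3))
    return o,M
E
python3 -c "
from h import *
tool()"
```

```text
t 7.82 pos [0.528  0.3591 0.2152] jaw 59.69 tiltfix deg [ 0.36 -1.14  0.  ] F [-0.1 -0.3 -0.8] w 1.0
```

Emit:
send_rows(
  motion="0.9 -1.5 -1.5 0.2 -0.6 0.4 0;0.9 -1.6 -2 0.2 -0.6 0.5 0;0 0 -2.5 0 0 0 0;0 0 -1.5 0 0 0 0;0 0 0 0 0 0 0;0 0 0 0 0 0 0",
)

```text
t: 8.32
eef_pos: [0.5474, 0.3163, 0.1357]
tool_rot: [0.001, 0.257, 0.966, -0.002]
contact_force: [0.6, 0.1, 0.9]
gripper_width: 1.003
```

```bash
cat > look.py <<'E'
from h import *
import sys
np.set_printoptions(precision=4,suppress=True)
tool()
n=sys.argv[1]; x,y,z=map(float,sys.argv[2:5])
out=[]
for c in ['top','scene']:
    im=read_camera(c); np.save(f'pics/{c}_{n}.npy',im)
    k=np.round(proj(c,[x,y,z])[0]).astype(int); print(c,k)
    out.append(cv2.resize(im[k[1]-32:k[1]+32,k[0]-32:k[0]+32,::-1],None,fx=6,fy=6,interpolation=cv2.INTER_CUBIC))
cv2.imwrite(f'pics/{n}.png',np.hstack(out))
E
python3 look.py gr1 .5465 .328 .06
```

```text
t 8.32 pos [0.5474 0.3163 0.1357] jaw 60.22 tiltfix deg [0.25 0.06 0.  ] F [0.6 0.1 0.9] w 1.003
top [185 197]
scene [327 162]
```

View pics/gr1.png

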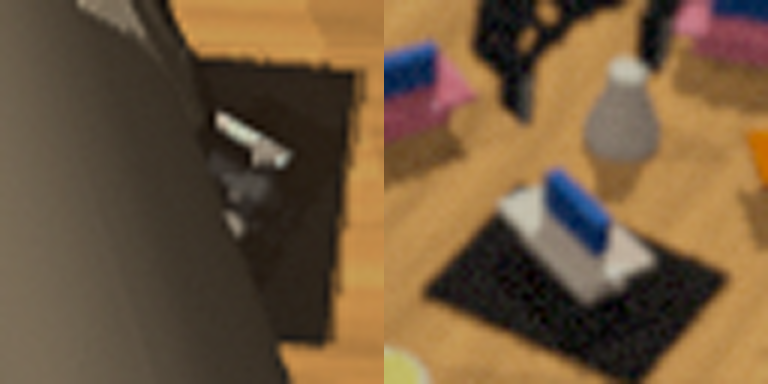

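Emit:
send_rows(
  motion="0 0.6 -1.5 0 0 0.4 0;-0.1 0.5 -2 0 0 0 0;0 0.1 -2 0 0 0 0;0 0 -1.5 0 0 0 0;0 0 -1 0 0 0 0;0 0 0 0 0 0 0",
)

```text
t: 8.92
eef_pos: [0.5504, 0.3344, 0.0587]
tool_rot: [0.005, 0.252, 0.968, 0.005]
contact_force: [0.0, -0.5, 0.4]
gripper_width: 1.004
```

```bash
python3 look.py gr2 .5465 .328 .06
```

```text
t 8.92 pos [0.5504 0.3344 0.0587] jaw 60.83 tiltfix deg [-0.37  0.74  0.  ] F [ 0.  -0.5  0.4] w 1.004
top [185 197]
scene [327 162]
```

View pics/gr2.png

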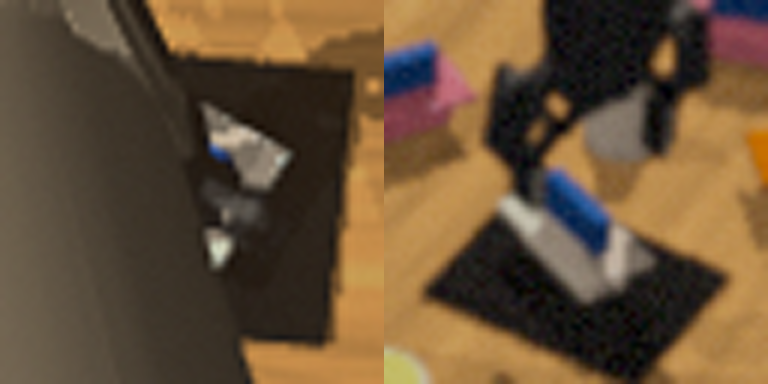

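Emit:
send_rows(
  motion="-0.2 -0.3 -0.6 -0.2 0.4 0 0;-0.1 -0.2 -0.6 0 0 0 0;0 0 -0.5 0 0 0 0;0 0 0 0 0 0 0",
)

```text
t: 9.35
eef_pos: [0.5505, 0.3305, 0.0457]
tool_rot: [0.005, 0.252, 0.968, 0.005]
contact_force: [-0.5, 0.3, -0.4]
gripper_width: 1.0
```

```bash
python3 -c "
from h import *
tool()"
```

```text
t 9.35 pos [0.5505 0.3305 0.0457] jaw 60.8 tiltfix deg [-0.43  0.71  0.  ] F [-0.5  0.3 -0.4] w 1.0
```

Emit:
send_rows(
  motion="-0.4 -0.2 -0.5 -0.4 0.7 0 0;-0.3 -0.1 -0.3 -0.2 0.4 0 0;-0.1 0 -0.2 0 0 0 0;0 0 0 0 0 0 0",
)

```text
t: 9.68
eef_pos: [0.542, 0.327, 0.0352]
tool_rot: [-0.004, 0.252, 0.968, -0.003]
contact_force: [0.1, -0.0, 0.8]
gripper_width: 0.999
```

```bash
python3 -c "
from h import *
tool()"
```

```text
t 9.68 pos [0.542  0.327  0.0352] jaw 60.77 tiltfix deg [ 0.2  -0.48  0.  ] F [ 0.1 -0.   0.8] w 0.999
```

Emit:
send_rows(
  motion="0.4 0.1 0.4 0.1 -0.2 0 0;0 0 0 0 0 0 0;0 0 0 0 0 0 0",
)

```text
t: 9.93
eef_pos: [0.5464, 0.3283, 0.0395]
tool_rot: [-0.002, 0.252, 0.968, -0.001]
contact_force: [-0.1, 0.2, -0.6]
gripper_width: 0.998
```

```bash
python3 -c "
from h import *
tool()"
```

```text
t 9.93 pos [0.5464 0.3283 0.0395] jaw 60.78 tiltfix deg [ 0.1  -0.26  0.  ] F [-0.1  0.2 -0.6] w 0.998
```

Well centred. Closing.

Emit:
send_rows(
  motion="0 0 0 0 0 0 1;0 0 0 0 0 0 1;0 0 0 0 0 0 1;0 0 0 0 0 0 1;0 0 0 0 0 0 1;0 0 0 0 0 0 1;0 0 0 0 0 0 1;0 0 0 0 0 0 1",
  newtons=80,
)

```text
t: 10.6
eef_pos: [0.547, 0.3286, 0.0404]
tool_rot: [-0.001, 0.252, 0.968, -0.001]
contact_force: [0.0, 0.3, -0.0]
gripper_width: 0.119
```

```bash
python3 look.py gr3 .5465 .328 .06
```

```text
t 10.6 pos [0.547  0.3286 0.0404] jaw 60.77 tiltfix deg [ 0.04 -0.18  0.  ] F [ 0.   0.3 -0. ] w 0.119
top [185 197]
scene [327 162]
```

View pics/gr3.png

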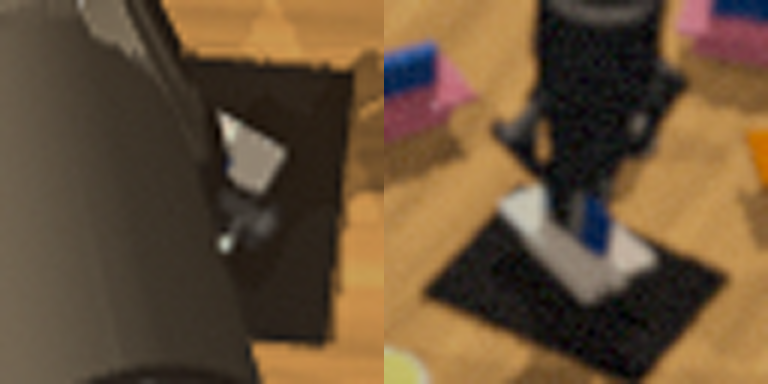

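Emit:
send_rows(
  motion="0 0 0.8 0 0 0 1;0 0 1.5 0 0 0 1;0 0 2 0 0 0 1;0 0 2.5 0 0 0 1;0 0 2.5 0 0 0 1;0 0 2.5 0 0 0 1;0 0 1.5 0 0 0 1;0 0 0 0 0 0 1;0 0 0 0 0 0 1",
)

```text
t: 11.45
eef_pos: [0.5439, 0.3263, 0.1801]
tool_rot: [-0.003, 0.253, 0.968, -0.003]
contact_force: [-0.6, 0.4, -2.0]
gripper_width: 0.119
```

```bash
python3 look.py gr4 .547 .328 .17
```

```text
t 11.45 pos [0.5439 0.3263 0.1801] jaw 60.75 tiltfix deg [ 0.22 -0.44  0.  ] F [-0.6  0.4 -2. ] w 0.119
top [177 190]
scene [329 138]
```

View pics/gr4.png

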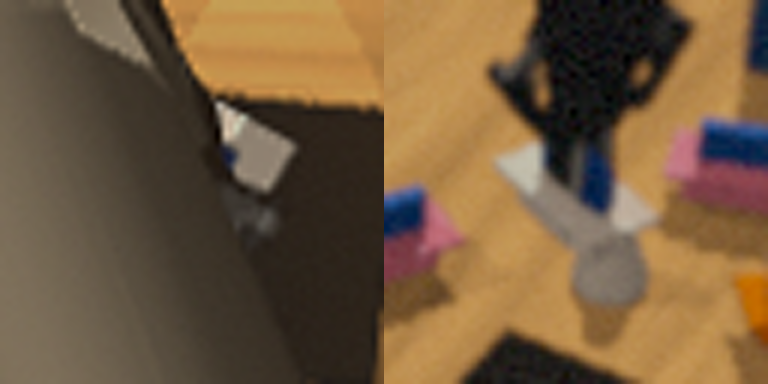

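The cover is held and hangs level. Carrying it over the housing.

Emit:
send_rows(
  motion="0.2 -1.5 0 0 0 0 1;0.5 -2.5 0 0 0 1.6 1;0.5 -3.5 0 0 0 1.6 1;0.5 -3.5 0 0 0 1.6 1;0.5 -3.5 0 0 0 1.6 1;0.5 -3.5 0 0 0 1.6 1;0.5 -3.5 0 0 0 1.6 1;0.5 -3.5 0 0 0 1.6 1;0.5 -3 0 0 0 1.6 1;0.3 -2 0 0 0 1.5 1;0 -1 0 0 0 1.5 1;0 0 0 0 0 0 1;0 0 0 0 0 0 1",
)

```text
t: 12.63
eef_pos: [0.5719, -0.0151, 0.1606]
tool_rot: [-0.017, 0.113, 0.993, -0.015]
contact_force: [0.1, 0.4, -0.8]
gripper_width: 0.123
```

```bash
python3 look.py pl3 .589 .0085 .12
```

```text
t 12.63 pos [ 0.5719 -0.0151  0.1606] jaw 77.06 tiltfix deg [ 1.49 -2.13  0.  ] F [ 0.1  0.4 -0.8] w 0.123
top [290 181]
scene [297 211]
```

View pics/pl3.png

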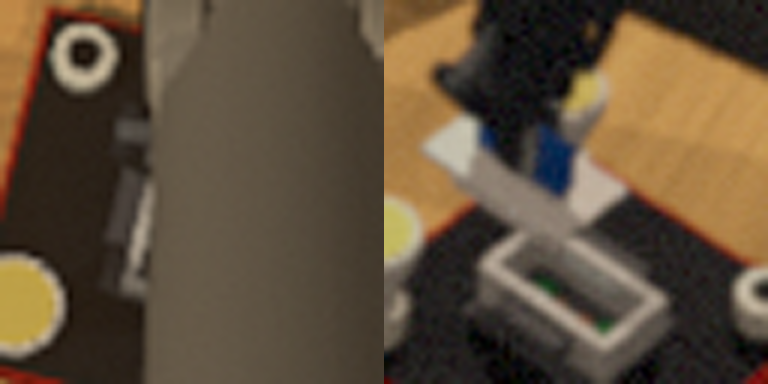

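Emit:
send_rows(
  motion="0.8 1.1 0 0.8 -1 -0.2 1;0.8 1.1 0 0.8 -1 -0.2 1;0 0 0 0 0 0 1;0 0 0 0 0 0 1",
)

```text
t: 13.07
eef_pos: [0.5897, 0.0167, 0.1602]
tool_rot: [0.0, 0.112, 0.994, 0.004]
contact_force: [0.1, -0.6, -1.4]
gripper_width: 0.122
```

```bash
python3 -c "
from h import *
tool()"
```

```text
t 13.07 pos [0.5897 0.0167 0.1602] jaw 77.09 tiltfix deg [-0.44  0.06  0.  ] F [ 0.1 -0.6 -1.4] w 0.122
```

Emit:
send_rows(
  motion="0 -0.4 -1.5 -0.2 0 -0.5 1;0 -0.3 -2 0 0 0 1;0 0 -1.5 0 0 0 1;0 0 0 0 0 0 1;0 0 0 0 0 0 1",
)

```text
t: 13.48
eef_pos: [0.5915, 0.0153, 0.1101]
tool_rot: [0.002, 0.113, 0.994, 0.004]
contact_force: [-0.5, -0.8, -0.4]
gripper_width: 0.122
```

```bash
python3 look.py pl4 .589 .0085 .08
```

```text
t 13.48 pos [0.5915 0.0153 0.1101] jaw 77.03 tiltfix deg [-0.38  0.3   0.  ] F [-0.5 -0.8 -0.4] w 0.122
top [289 183]
scene [296 220]
```

View pics/pl4.png

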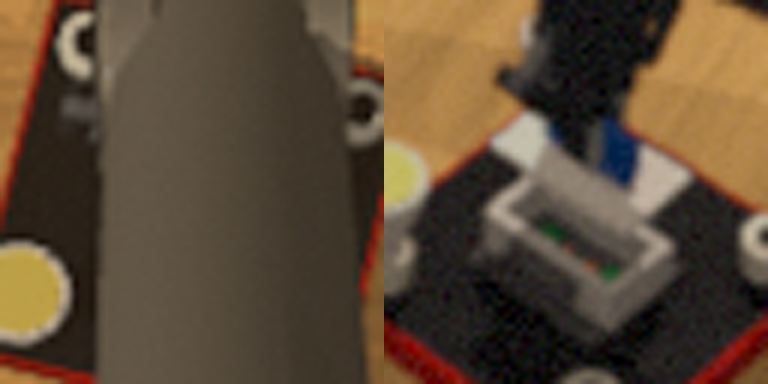

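Emit:
send_rows(
  motion="-0.3 -0.8 -0.2 -0.3 0.2 -0.5 1;0 0 0 0 0 0 1;0 0 0 0 0 0 1",
)

```text
t: 13.83
eef_pos: [0.59, 0.0069, 0.111]
tool_rot: [0.003, 0.117, 0.993, 0.001]
contact_force: [0.1, -0.1, -1.1]
gripper_width: 0.125
```

```bash
python3 -c "
from h import *
tool()"
```

```text
t 13.83 pos [0.59   0.0069 0.111 ] jaw 76.51 tiltfix deg [-0.09  0.34  0.  ] F [ 0.1 -0.1 -1.1] w 0.125
```

```bash
cat > ov.py <<'E'
from h import *
import sys
n=sys.argv[1]; o,M=tool(); p=o['eef_pos']; yaw=np.degrees(np.arctan2(M[1,1],M[0,1]))-90
def box(c,yaw,lx,ly,z):
    a=np.radians(yaw);R=np.array([[np.cos(a),-np.sin(a)],[np.sin(a),np.cos(a)]])
    P=np.array([[1,1],[1,-1],[-1,-1],[-1,1]])*[lx/2,ly/2]@R.T+c; return np.c_[P,np.full(4,z)]
c='scene'; im=read_camera(c)[:,:,::-1]; k=np.round(proj(c,[p[0],p[1],p[2]-.02])[0]).astype(int)
S=9; A=cv2.resize(im[k[1]-32:k[1]+32,k[0]-32:k[0]+32],None,fx=S,fy=S,interpolation=cv2.INTER_CUBIC)
for cc,y,lx,ly,z in [(p[:2],yaw,.092,.052,p[2]-.0344+.029),(p[:2],yaw,.072,.032,p[2]-.0344),((.589,.0085),-13.4,.076,.036,.057)]:
    q=(proj(c,box(cc,y,lx,ly,z))-k+32+.5)*S-.5
    cv2.polylines(A,[np.round(q).astype(np.int32)],True,(0,255,255),1)
cv2.imwrite(f'pics/{n}.png',A)
E
python3 ov.py ov2
```

```text
t 13.83 pos [0.59   0.0069 0.111 ] jaw 76.51 tiltfix deg [-0.09  0.34  0.  ] F [ 0.1 -0.1 -1.1] w 0.125
```

View pics/ov2.png

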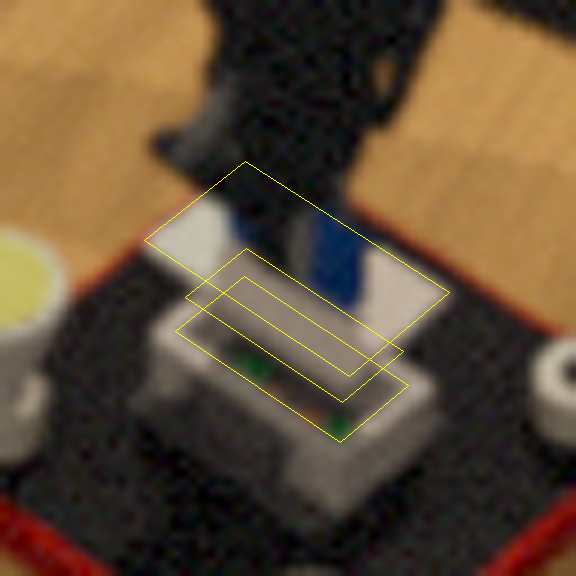

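The overlay agrees with the picture: the flange outline lies on the white flange and the mouth outline on the opening. Lowering to the rim.

Emit:
send_rows(
  motion="-0.1 0.2 -0.7 0 0.3 0 1;0 0.1 -0.7 0 0 0 1;0 0 0 0 0 0 1;0 0 0 0 0 0 1",
)

```text
t: 14.22
eef_pos: [0.5893, 0.0098, 0.0964]
tool_rot: [0.001, 0.118, 0.993, 0.001]
contact_force: [0.9, 0.5, 0.0]
gripper_width: 0.117
```

```bash
python3 ov.py ov3
```

```text
t 14.22 pos [0.5893 0.0098 0.0964] jaw 76.47 tiltfix deg [-0.1  0.1  0. ] F [0.9 0.5 0. ] w 0.117
```

View pics/ov3.png

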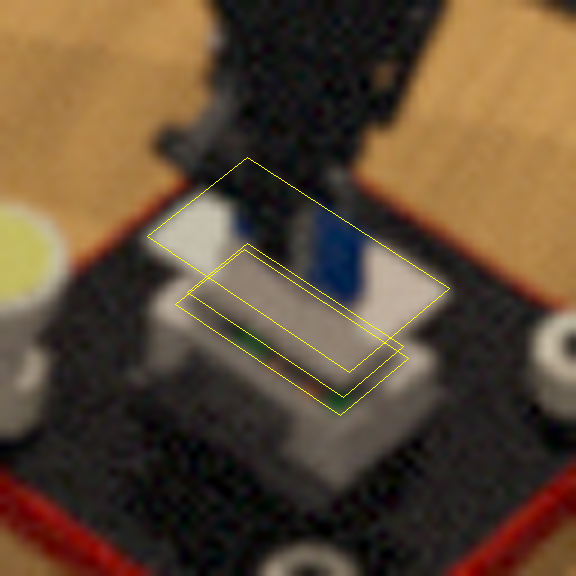

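Emit:
send_rows(
  motion="0 -0.2 -0.5 0 0 0 1;0 0 -0.4 0 0 0 1;0 0 -0.3 0 0 0 1",
)

```text
t: 14.52
eef_pos: [0.5898, 0.008, 0.0839]
tool_rot: [0.001, 0.118, 0.993, 0.001]
contact_force: [-0.2, 3.1, 6.1]
gripper_width: 0.122
```

```bash
python3 -c "
from h import *
tool()"
```

```text
t 14.52 pos [0.5898 0.008  0.0839] jaw 76.49 tiltfix deg [-0.13  0.16  0.  ] F [-0.2  3.1  6.1] w 0.122
```

The cover is in the mouth and resistance begins as described (flange about 16.5 mm above the rim). Pressing on.

Emit:
send_rows(
  motion="0 0.1 -0.4 0 0 0 1;0 0 -0.4 0 0 0 1;0 0 -0.4 0 0 0 1",
)

```text
t: 14.77
eef_pos: [0.5899, 0.0084, 0.0728]
tool_rot: [0.001, 0.118, 0.993, 0.001]
contact_force: [1.9, -0.1, -9.7]
gripper_width: 0.12
```

```bash
python3 -c "
from h import *
tool()"
```

```text
t 14.77 pos [0.5899 0.0084 0.0728] jaw 76.45 tiltfix deg [-0.14  0.15  0.  ] F [ 1.9 -0.1 -9.7] w 0.12
```

Past the catches, and they now pull it down. On to the rim.

Emit:
send_rows(
  motion="0 0 -0.3 0 0 0 1;0 0 -0.3 0 0 0 1;0 0 -0.2 0 0 0 1",
)

```text
t: 15.02
eef_pos: [0.5898, 0.0084, 0.0672]
tool_rot: [0.0, 0.118, 0.993, 0.002]
contact_force: [-10.3, 1.0, 29.8]
gripper_width: 0.12
```

```bash
python3 -c "
from h import *
tool()"
```

```text
t 15.02 pos [0.5898 0.0084 0.0672] jaw 76.41 tiltfix deg [-0.23  0.06  0.  ] F [-10.3   1.   29.8] w 0.12
```

Emit:
send_rows(
  motion="0 0 -0.2 0 0 0 1;0 0 -0.2 0 0 0 1;0 0 -0.2 0 0 0 1",
)

```text
t: 15.27
eef_pos: [0.5898, 0.0084, 0.0672]
tool_rot: [-0.0, 0.119, 0.993, 0.003]
contact_force: [-8.9, 1.5, 20.6]
gripper_width: 0.116
```

```bash
python3 ov.py ov4; python3 look.py end1 .589 .0085 .06
```

```text
t 15.27 pos [0.5898 0.0084 0.0672] jaw 76.38 tiltfix deg [-0.39  0.02  0.  ] F [-8.9  1.5 20.6] w 0.116
t 15.32 pos [0.5898 0.0084 0.0672] jaw 76.38 tiltfix deg [-0.4   0.02  0.  ] F [-8.3  0.8 20.4] w 0.123
top [289 185]
scene [296 225]
```

View pics/ov4.png

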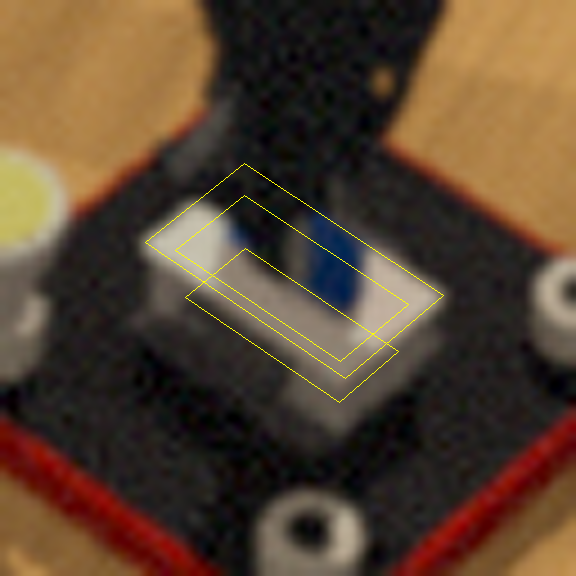

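The flange sits flush on the rim all round (corners about (147,243), (443,297) and (345,375) in the crop), with a steady push of about 20 N. One last check of the plunger and the bystanders before I hand in.

Run:
```python
from h import *
a=np.load('pics/scene.npy').astype(int); b=read_camera('scene').astype(int)
for im in (a,b):
    m=((im[...,0]>130)&(im[...,1]<60)&(im[...,2]<60)); m[:,:215]=0;m[:,245:]=0;m[:270]=0;m[300:]=0
    print(np.argwhere(m).mean(0))
cv2.imwrite('pics/full_end.png',b[:,:,::-1].astype(np.uint8)); tool()
```

```text
[285.45263158 231.03157895]
[285.55208333 231.03125   ]
t 15.47 pos [0.5898 0.0084 0.0672] jaw 76.38 tiltfix deg [-0.39  0.02  0.  ] F [-8.4  0.4 20.1] w 0.12
```

View pics/full_end.png

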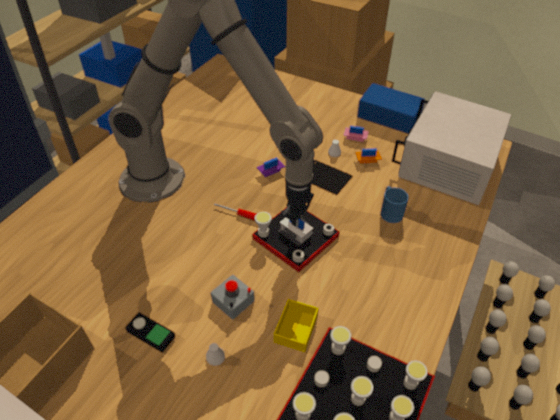

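The plunger is up at (231,285). The screwdriver (240,213), meter (150,331) and lamps (214,353) and (335,147) stand where they were, and the push is steady at 20 N. Handing in.

```bash
python3 -c "
from station import *
print(hand_in())"
```

```text
the job is handed in; nothing more can be done
None
```

I pressed the discharge plunger to its stop, let it up, then snapped the white cover home on the driver housing. I handed the job in at about 15.5 s while still pressing. The hand-in gives no verdict.

- **Plunger:** I held it down for more than a second, with about 11 N on the tool against the 7 N spring. The wrist force briefly reached 42 N when the plunger first hit its stop. That was on the fingertips, not the gripper's body, and I eased it off at once. Afterwards the red head was back at its starting spot in the picture.
- **Cover:** I gripped it by the blue rib and felt the catches resist, then pull it down at the expected heights. The tool stopped at a height of 67.2 mm, against the 67.4 mm expected with the cover home. It was about 1 mm off centre horizontally, level within about 0.4°, and within about 0.3° of the housing's measured direction. The final picture shows the flange flush on the rim.
- **Push at hand-in:** The downward push was steady at about 20 N, with about 8 N sideways as well and the grip still closed.
- **Other things:** In the last picture the screwdriver, meter and both loose lamps looked unmoved. I judged this by eye and did not measure it.

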